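# Chock the tins in the can rack and lift out its stop bar

### The job

The steel stop bar at the low end of the sloping can rack has to be washed, and without it the tins would roll out. Push the orange chock nose first, under the bar, against the low side of the lowest tin until both tins are packed firmly against the rubber end stop uphill (press to about 10 N; the thin tins dent above 20 N, and they must stay down on the deck) and let go of it, then lift the bar up out of its slots and put it in the blue tub. The tins must stay up in the rack on the chock; leave the jars, the salt shaker and the matchbox where they are.

Things in the scene. Friction and masses are not known exactly. Their poses are not given: they have to be found in the camera images.
- rack: Fixed can rack, pale wood, 122 mm wide (x); its lane runs along its y axis and rises 9 degrees (0.157 rad) toward +y. Origin under its middle at worktop height, z up. Deck top is 0.036 m + 0.158*y over the worktop, y -0.148 (open low end) to 0.151; lips 10 mm high at |x| 45 to 50 mm. High end: rubber end stop; the tins have 3 to 20 mm of play to it, hidden: feel for it
- lane (a point): Point on the rack's deck, midway across it, at rack y = 0, 36 mm over the worktop. Its axes are tilted with the deck: y up the slope, z square out of the deck, x across. A tin lying on the deck has its centre 33 mm above the deck along this z; a chock driven in too far jacks it up
- bar_seat (a point): Point of the rack between its two slotted posts, at the middle of the bar's underside when seated (rack y = -0.030, 64 mm over the worktop, about 32 mm over the deck; the chock passes below). Axes as the rack. Posts: |x| 47 to 61 mm, y +-16 mm from here, up to 32 mm above here. The slots are vertical, open at the top, 11 mm wide: the bar has to rise 32 mm to be clear
- tin_low: Lower of two food tins lying across the lane: red label, white band, 66 mm diameter, 84 mm long, about 0.35 kg (it varies). Origin at its centre; x along its axis, the other axes turn as it rolls. It starts leaning on the bar, centre near y = 0.006, z = 0.071 in the rack's frame. Tins roll uphill with a push of about 1 to 3 N; once packed against the end stop the force rises steeply
- tin_high: Upper tin, green label, yellow band, same size; it lies just uphill of the lower tin, touching it. Origin at its centre
- stop_bar: Loose steel bar, 112 mm long (x), 8 mm thick (y), 24 mm high (z), 0.16 kg, in the slots across the lane with some 1.5 mm of play. On its middle stands a black grip tab 26 mm wide (x), 10 mm thick (y), from 24 to 60 mm over the bar's underside. Origin in the middle of its underside, z up
- chock: Loose orange wedge chock, rubber sole (friction 1.2), 108 mm long (y), 40 mm wide (x), 0.2 kg. Origin mid-sole, z up. Nose at +y: 4.5 mm high, its face rises at 62 degrees to a flat 24.5 mm high (y 0.043 to -0.012); then the grip block, 36 mm high, y -0.016 to -0.054. Starts on the worktop beyond the rack's low end, nose roughly to the rack; on the slope it lies tilted 9 degrees, sole on the deck
- chock_nose (a point): Middle of the chock's nose edge at sole level, axes as the chock. When the chock bears on a tin, this point is about 22 mm short (downhill, along the slope) of the point on the deck below the tin's axis
- wash_tub: Fixed open blue tub, outside 165 mm (x) by 125 mm (y), 45 mm high, walls and floor 4 mm. Origin under its middle, z up. Carry things to it low: wall cabinets hang 0.58 m over the back of the worktop, beyond about x = 0.63
- mint_jar: Bystander, not to be disturbed: spice jar with a green filling and black cap, 43 mm across, 96 mm tall. Origin in the middle of its underside
- pepper_jar: Bystander, not to be disturbed: spice jar with a red filling and red cap, 43 mm across, 96 mm tall. Origin in the middle of its underside
- salt: Bystander, not to be disturbed: white glass salt shaker, 42 mm across, 80 mm tall. Origin in the middle of its underside
- match_box: Bystander, not to be disturbed: yellow matchbox lying flat, 36 x 54 x 15 mm. Origin in the middle of its underside

How it is judged:
By the outcome, as a careful person would: the job done as asked, in the order asked, and still so for the second after the job is handed in, with the robot touching nothing.
It also fails if it takes over 72 s, if anything falls off the work surface, if the arm or the gripper's body presses on something with over 40 N, if the wrist force passes 120 N, or if a joint passes its speed limit or range.

### The arm

A 6-joint arm with a two-finger parallel gripper is mounted at the origin on a cart in front of the work surface, level with it; the furniture and walls round the work are solid. World frame = base frame: x ahead of the robot, y to its left, z up, the work surface at z = 0. Lengths are in mm, angles in rad, forces in N, time in s.
With the tool pointing down it reaches from about 400 to 925 mm from the base axis. Payload 12.5 kg.
Tool frame: the origin (TCP) lies on the front face of the gripper's body, between the roots of the fingers; the fingertips stand 78 mm ahead of it and the grasp point (between the pads) lies 59 mm ahead of it (env.nose_length is the distance from the TCP to the fingertips, in mm); z points along the fingers, y is the line along which they close (so a half turn about z gives the same grasp; the last joint's range is limited). The gripper opens to 95 mm and grips with 3 to 60 N. Pads are 20 mm wide; open, the fingers measure 119 mm over their backs; the gripper's body (75 mm by 180 mm) begins 59 mm behind the grasp point.
Start: joints at [1.133, 0.491, 1.559, -0, 1.092, -0.106], TCP at [203.572, 590.928, 292.261] pointing down, gripper open.
Joint ranges: [-3.1, 3.1], [-0.84, 2.19], [0.05, 2.79], [-1.13, 4.28], [0.06, 2.93], [-2.69, 2.69]. Speed limits (rad/s): [2.22, 2.22, 2.79, 3.14, 3.14, 3.14].

### API

Orientations are given as [roll, pitch, yaw] about the fixed x, y, z axes, in that order (R = Rz(yaw) Ry(pitch) Rx(roll)).
In Python, from cell import env gives the robot as it stands.
- The arm moves only by the tool jog_arm, never from a script. Its argument "motion" is a list of rows, each a list of 7 numbers: the turn, a rotation vector about the tool's x, y, z in degrees, then the shift along the tool's x, y, z in mm, then the finger opening in mm, from 0 to 95.1. In form: [[wx, wy, wz, x, y, z, hand], ...]. A call has 1 to 10 rows; each row shifts and turns the commanded pose from where the row before left it, along the tool's axes as they then stand; what a row does not reach is not made up. A row lasts 1/8 s, in which the tool goes at most 62.5 mm and 10.7 degrees, less where a joint would pass 70% of its speed; a pose out of reach is approached as far as the arm can. A call is refused whole if a number of a shift passes 62.5 or a number of a turn 10.7, either way. A call with a gripper value outside its range is refused whole. The fingers move at their own pace and stop on an object; the grip force is fixed at half the most. Time passes only in rows, so rows that do not move let the fingers close. It gives the time, the measured TCP pose, the force, the opening and the grip force at its end, in the units of the state.
- env.state(): the state, without advancing time (a new reading comes with each control period).
- env.read_camera(name): name is "scene" or "top"; returns a dict with "color" (400x640x3 uint8, red, green, blue), "z_map" (400x640 float32, mm along the optical axis (not along the pixel's ray), 0 where there is no reading), "camera_matrix" (3x3 intrinsics, pixels), "k1" (the pictures are not rectified: a ray, as slopes to the right and down, at radius r is drawn at 1 + k1 r^2 times it, then the intrinsics apply), "world_to_cam" (4x4, takes a point from world to camera coordinates). Camera axes: x right, y up, looking along -z (the intrinsics and any distortion apply to the point x, -y, -z); pixel columns grow to the right and rows downward; lengths in mm; the calibration is good to about 2 mm. A picture is of the moment at which its call begins.
- env.job_done(): hands the job in; it is judged then, once.
Trained networks look in the newest picture that a camera, given by its name, has taken for a name from the list of things; names that differ only in an ending like _2 or _b are one class to them, and where a whole thing is asked for, a point or a joint stands for the part that bears it (a point fixed in the world has none). Each returns a list of dicts, best first, with "score" (0 to 1); they miss things now and then, are a little off and sometimes report something else, mostly with a low value. They report only what shows in the picture. A call takes as long as a camera call.
- env.recognise(camera, thing): "location" ([column, row] in pixels, amid what is visible of it).
The state is a dict: "t": time; "joints": joint angles; "qvel": joint speeds; "tau": joint torques, N m; "eef_pos": TCP position; "tcp_rot": TCP orientation; "ft_force": force on the tool from outside, world axes, zero at the start; "moment": the same for the moment, N m; "opening": opening from 0.0 (shut) to 1.0 (fully open); "grip_force": force on a finger pad.
Only numpy, scipy, OpenCV 4.12 (cv2) and the standard library are available. Lean on these libraries where they do the work, as an engineer would, in place of code of your own. Each camera call takes 0.05 s, during which the arm holds its last target. There are 200 camera calls.

## Working session

There is one attempt and no reset: what is moved stays moved. The work goes in short steps, Python scripts to look and compute and a tool call to move; the robot and the scene stay as the last step left them, time stands still between calls to the robot, and variables do not carry over. Pictures are saved under pics/ and viewed, at most 10 in all, crops included, and the job is handed in when it is done.

Besides the shell and the picture viewer there is one more tool, called after "Emit:" by a JSON object that holds its "method" and its "body", one argument or row to a line. jog_arm: Moves the arm, as the interface text tells. Its arguments: {"type":"object","properties":{"motion":{"type":"array"}},"required":["motion"]}

```bash
ls; mkdir -p pics
cat > h.py <<'E'
import numpy as np, cv2
from cell import env
def snap(n,save=None):
    c=env.read_camera(n)
    if save: cv2.imwrite('pics/'+save,c['color'][:,:,::-1])
    return c
def cloud(c):
    K=np.array(c['camera_matrix'],float);k1=c['k1'];z=c['z_map']
    h,w=z.shape
    u,v=np.meshgrid(np.arange(w),np.arange(h))
    p=np.stack([u,v],-1).reshape(-1,1,2).astype(np.float64)
    q=cv2.undistortPoints(p,K,np.array([k1,0,0,0.]),).reshape(h,w,2)
    P=np.stack([q[...,0]*z,-q[...,1]*z,-z,np.ones_like(z)],-1)
    W=P@np.linalg.inv(np.array(c['world_to_cam'])).T
    W=W[...,:3]; W[z==0]=np.nan
    return W
E
python3 - <<'E'
from h import *
for n in ['scene','top']:
    c=snap(n,n+'0.png'); W=cloud(c); np.save(n+'.npy',W); print(n,c['camera_matrix'],c['k1'],np.linalg.inv(c['world_to_cam'])[:3,3])
    for t in ['rack','tin_low','tin_high','stop_bar','chock','wash_tub','mint_jar','pepper_jar','salt','match_box']:
        r=env.recognise(n,t)[:2]
        for d in r:
            u,v=map(int,np.round(d['location'])); print(t,round(d['score'],2),u,v,W[v,u].round(0))
print(env.state())
E
```

```text
pics
scene [[375.53316637   0.         312.1647605 ]
 [  0.         375.53316637 199.85873485]
 [  0.           0.           1.        ]] -0.08818755151598716 [229.31078081 579.13380543 742.47476818]
rack 0.58 312 277 [490. 157.  43.]
tin_low 0.84 300 258 [515. 167. 105.]
tin_high 0.64 276 276 [527. 237. 113.]
stop_bar 0.51 310 239 [517. 122. 121.]
chock 0.61 339 208 [554. -83.  28.]
wash_tub 0.96 383 169 [ 531. -331.    8.]
mint_jar 0.74 314 281 [478. 168.  49.]
mint_jar 0.58 246 234 [680. 153.  69.]
pepper_jar 0.93 268 212 [679.  66.  71.]
salt 0.68 216 266 [687. 255.  53.]
salt 0.21 247 234 [677. 152.  70.]
match_box 0.65 301 257 [515. 163. 104.]
match_box 0.57 298 198 [676. -65.  19.]
top [[431.53567452   0.         329.3158957 ]
 [  0.         431.53567452 200.66697728]
 [  0.           0.           1.        ]] -0.07889387810547466 [ 498.11378349  -11.57164983 1156.12728947]
rack 0.74 287 240 [520.  95.  24.]
tin_low 0.62 260 238 [525. 154. 100.]
tin_high 0.64 233 237 [529. 218. 114.]
stop_bar 0.58 273 232 [538. 119. 122.]
chock 0.89 359 226 [552. -94.  25.]
wash_tub 0.6 435 23
[... 174 characters left out ...]
ch_box 0.61 346 178 [682. -64.  15.]
{'t': 1.1, 'joints': array([ 1.13339045e+00,  4.90907241e-01,  1.55888723e+00, -3.37331598e-05,
        1.09167708e+00, -1.05602383e-01]), 'qvel': array([-0.00041195, -0.00095256, -0.00059989, -0.00068564,  0.00089693,
        0.00034849]), 'tau': array([ 1.22522328e-03, -6.12474632e+01, -2.58438545e+01,  6.94683683e-02,
        4.45663382e-02,  3.04976243e-05]), 'eef_pos': array([203.58695962, 590.93360624, 292.26084755]), 'tcp_rot': array([3.14147538e+00, 4.25351038e-05, 2.80980471e+00]), 'ft_force': array([-0.26224326, -0.55382636,  1.01826314]), 'moment': array([-0.03565348, -0.03741728, -0.00386869]), 'grip_force': 0.0, 'opening': 0.9993580285586282}
```

Run:
```python
import cv2
a=cv2.imread('pics/top0.png')[130:290,190:510]; cv2.imwrite('pics/t1.png',cv2.resize(a,(800,400),interpolation=cv2.INTER_CUBIC))
import numpy as np
W=np.load('top.npy'); C=cv2.imread('pics/top0.png'); H=cv2.cvtColor(C,cv2.COLOR_BGR2HSV)
# chock orange
h,s,v=cv2.split(H)
x,y,z=W[...,0],W[...,1],W[...,2]
reg=(x>450)&(x<650)&(y<0)&(y>-200)&(z>4)&(z<60)
print('chock region',reg.sum(), H[226,359])
P=W[reg]
for lo,hi in [(4,15),(15,21),(21,29),(32,42)]:
    q=P[(P[:,2]>lo)&(P[:,2]<hi)]
    if len(q)>5: print(lo,hi,len(q),q.mean(0).round(1),cv2.minAreaRect(q[:,:2].astype(np.float32)))
print('all',cv2.minAreaRect(P[:,:2].astype(np.float32)))
# bar tab: top height 64+60=124
b=(z>112)&(z<135)&(x>450)&(x<620)&(y>80)&(y<300)&(v<80)
q=W[b];print('tab',len(q),q.mean(0),q.min(0),q.max(0),cv2.minAreaRect(q[:,:2].astype(np.float32)))
# posts
b=(z>85)&(z<103)&(x>440)&(x<640)&(y>85)&(y<150)
q=W[b];
for s_ in (q[:,0]<505,q[:,0]>545):
    r=q[s_]; print('post',len(r),r.mean(0),r.min(0),r.max(0))
# rack
b=(z>5)&(x>440)&(x<620)&(y>-20)&(y<300)
print('rack',cv2.minAreaRect(W[b][:,:2].astype(np.float32)))
# tub
b=(z>38)&(z<52)&(y<-180)&(x>400)&(x<680)
print('tub',cv2.minAreaRect(W[b][:,:2].astype(np.float32)),W[b][:,2].mean())
```

```text
chock region 677 [ 15 243 221]
4 15 70 [558.3 -72.2   7.4] ((558.512939453125, -99.91239166259766), (172.89993286132812, 182.29026794433594), 89.80606079101562)
15 21 70 [558.2 -67.1  19.5] ((556.5054931640625, -70.6962661743164), (38.60162353515625, 60.389774322509766), 3.1704046726226807)
21 29 301 [557.  -74.6  23.9] ((558.46923828125, -91.6943359375), (40.06180953979492, 97.44589233398438), 2.208500623703003)
32 42 212 [ 559.7 -123.8   35.3] ((559.5635986328125, -124.1337890625), (39.60297393798828, 38.8730354309082), 3.9020514488220215)
all ((558.512939453125, -99.91239166259766), (172.89993286132812, 182.29026794433594), 89.80606079101562)
tab 52 [528.15759104 119.92425405 121.40488068] [516.66320948 114.70330478 114.03717532] [541.01148397 125.22590927 127.71783405] ((528.878173828125, 119.7255859375), (24.536436080932617, 10.384873390197754), 1.4457391500473022)
post 149 [485.63154074 130.58540027  93.57496752] [468.00788166 108.85435825  85.30023441] [504.9147726  149.72872262 102.35581873]
post 194 [566.94026644 128.85881915  93.7008153 ] [546.71663612 103.27215691  85.06847506] [588.8581493  149.3451947  102.41966397]
rack ((531.8843994140625, 151.33242797851562), (297.3695373535156, 176.1876983642578), 89.97465515136719)
tub ((549.0562744140625, -378.79583740234375), (187.59117126464844, 307.7465515136719), 14.803466796875) 45.85181451129806
```

View pics/t1.png

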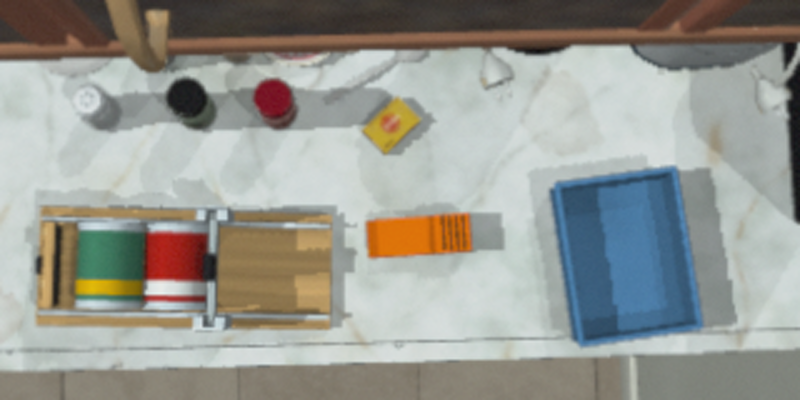

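View pics/scene0.png

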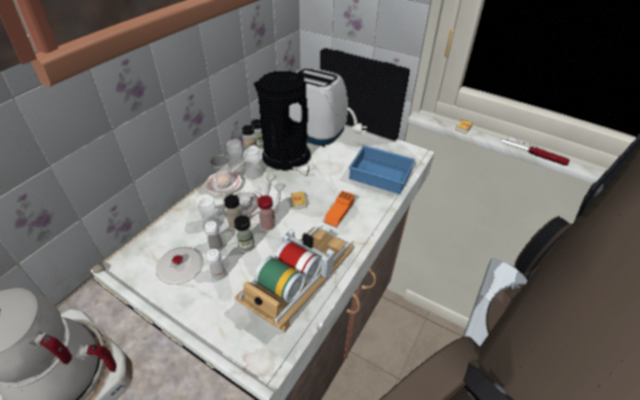

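The top crop shows, left to right: rack with green and red tins (75–210), bar and posts at column 212, orange chock (367–470, block to the right), blue tub (555–700), turned about 8 degrees. The scene view agrees. Next I fit the rack, chock, bar and tub poses.

```bash
cat >> h.py <<'E'
from scipy.spatial.transform import Rotation as Ro
def fitline(a,b):  # robust b=m a+c
    a=np.array(a);b=np.array(b);k=np.ones(len(a),bool)
    for _ in range(4):
        m,c=np.polyfit(a[k],b[k],1);r=b-m*a-c;k=abs(r)<max(1.5,1.5*r[k].std())
    return m,c,r[k].std()
def plan(pos,rpy,n=None,step=60):
    s=env.state();R=Ro.from_euler('xyz',s['tcp_rot']);T=Ro.from_euler('xyz',rpy)
    d=R.inv().apply(np.array(pos)-s['eef_pos']);w=(R.inv()*T).as_rotvec(degrees=True)
    print('tool shift',d.round(1),'turn',w.round(2),'pos',s['eef_pos'].round(1),'f',s['ft_force'].round(1))
E
python3 - <<'E'
from h import *
W=np.load('top.npy');C=cv2.imread('pics/top0.png');x,y,z=W[...,0],W[...,1],W[...,2]
H=cv2.cvtColor(C,cv2.COLOR_BGR2HSV)
# rack silhouette edges, per column (y) away from posts, low part
A=[];B1=[];B2=[]
for c in range(206,322):
    zz=z[195:280,c]; 
    m=(zz>6)
    r=np.where(m)[0]
    if len(r)<20: continue
    r=r[np.abs(r-40)<35]
    lo,hi=W[195+r[0],c],W[195+r[-1],c]
    if c in(210,250,290,315): print(c,lo.round(1),hi.round(1))
    A.append((lo[1],lo[0],hi[1],hi[0]))
A=np.array(A)
print('far',fitline(A[:,0],A[:,1]),'near',fitline(A[:,2],A[:,3]))
# deck low part: plane/points y range
yy=[W[r,c] for r in range(225,252) for c in range(280,322) ]
D=np.array(yy);print('deck plane z=', np.linalg.lstsq(np.c_[D[:,:2]-[528,80],np.ones(len(D))],D[:,2],rcond=None)[0])
for r in (225,235,245): 
    print('end',r,[(c,W[r,c].round(1).tolist()) for c in range(318,327)])
# tins: red & green by colour tops
for n,a in(('low',(245,275)),('high',(220,247))):
    rr=[W[r,c] for r in range(222,246) for c in range(*a)]
    q=np.array(rr);q=q[(q[:,2]>85)];q=q[np.argsort(-q[:,2])]
    A_=np.c_[2*q[:,1],2*q[:,2],np.ones(len(q))]
    s=np.linalg.lstsq(A_,q[:,1]**2+q[:,2]**2,rcond=None)[0]; print('tin',n,s[:2],(s[2]+s[0]**2+s[1]**2)**.5)
# chock by colour
m=cv2.inRange(H,(8,150,80),(22,255,255)); m[:,:330]=0;m[:,390:]=0;m[:205]=0;m[240:]=0
m2=(m>0)&(z>3)
b=W[m2&(abs(z-36)<2.5)];f=W[m2&(abs(z-24.5)<2.5)]
print('block',cv2.minAreaRect(b[:,:2].astype(np.float32)),b[:,2].mean(),b[:,:2].min(0),b[:,:2].max(0)); print('flat',cv2.minAreaRect(f[:,:2].astype(np.float32)),f.mean(0))
F=W[m2];ed=[]
for yy in np.arange(-135,-45,3):
    k=F[abs(F[:,1]-yy)<2]
    if len(k)>4: ed.append((yy,(k[:,0].min()+k[:,0].max())/2))
ed=np.array(ed);print('chock mid',fitline(ed[:,0],ed[:,1]))
# tub by colour rim
m=cv2.inRange(H,(95,80,60),(125,255,255))>0
t=W[m&(z>41)&(z<50)&(y<-150)];print('tub',cv2.minAreaRect(t[:,:2].astype(np.float32)),t[:,2].mean())
np.save('m.npy',m)
E
```

```text
210 [595.8 289.5  56.9] [473.3 290.2  54.1]
250 [589.4 188.9  41.5] [470.9 189.8  42.2]
290 [585.6  86.6  22.9] [465.5  88.5  24.7]
315 [584.8  21.1  12.1] [463.6  23.7  16.5]
far (np.float64(0.041804665117145944), np.float64(582.6139773958625), np.float64(0.8100182216827806)) near (np.float64(0.038681589388132966), np.float64(462.9088103173965), np.float64(0.6409805669988624))
 ** On entry to DLASCL parameter number  4 had an illegal value
 ** On entry to DLASCL parameter number  4 had an illegal valueTraceback (most recent call last):
  File "<stdin>", line 19, in <module>
    x, resids, rank, s = _umath_linalg.lstsq(a, b, rcond,
                         ~~~~~~~~~~~~~~~~~~~^^^^^^^^^^^^^
                                             signature=signature)
                                             ^^^^^^^^^^^^^^^^^^^^
    raise LinAlgError("SVD did not converge in Linear Least Squares")
numpy.linalg.LinAlgError: SVD did not converge in Linear Least Squares
```

Run:
```python
from h import *
W=np.load('top.npy');C=cv2.imread('pics/top0.png');x,y,z=W[...,0],W[...,1],W[...,2]
H=cv2.cvtColor(C,cv2.COLOR_BGR2HSV)
D=W[225:250,285:318].reshape(-1,3);D=D[~np.isnan(D).any(1)]
p=np.linalg.lstsq(np.c_[D[:,:2]-[528,80],np.ones(len(D))],D[:,2],rcond=None)[0];print('deck plane',p)
for r in (225,235,245): 
    print('end',r,[(c,W[r,c,1:].round(1).tolist()) for c in range(319,326)])
for n,a in(('low',(248,272)),('high',(222,245))):
    q=W[222:246,a[0]:a[1]].reshape(-1,3);q=q[q[:,2]>88]
    s=np.linalg.lstsq(np.c_[2*q[:,1],2*q[:,2],np.ones(len(q))],q[:,1]**2+q[:,2]**2,rcond=None)[0]; print('tin',n,s[:2],(s[2]+s[0]**2+s[1]**2)**.5,q[:,2].max(),q[q[:,2]>np.nanpercentile(q[:,2],95),1].mean())
m=cv2.inRange(H,(8,150,80),(22,255,255)); m[:,:330]=0;m[:,390:]=0;m[:205]=0;m[240:]=0
m2=(m>0)&(z>3)
b=W[m2&(abs(z-36)<2.5)];f=W[m2&(abs(z-24.5)<2.5)]
print('block',cv2.minAreaRect(b[:,:2].astype(np.float32)),b[:,2].mean()); print('flat',cv2.minAreaRect(f[:,:2].astype(np.float32)),f.mean(0))
F=W[m2];ed=[]
for yy in np.arange(-135,-45,3):
    k=F[abs(F[:,1]-yy)<2]
    if len(k)>4: ed.append((yy,(k[:,0].min()+k[:,0].max())/2))
ed=np.array(ed);print('chock mid',fitline(ed[:,0],ed[:,1]),F.min(0),F.max(0))
m=cv2.inRange(H,(95,80,60),(125,255,255))>0
t=W[m&(z>41)&(z<50)&(y<-150)];print('tub',cv2.minAreaRect(t[:,:2].astype(np.float32)),t[:,2].mean())
# posts: gray-blue metal near y~120, z 80..100
for nm,sl in(('far',slice(208,222)),('near',slice(252,266))):
    q=W[sl,262:286].reshape(-1,3);q=q[(q[:,2]>88)&(q[:,2]<102)];print(nm,len(q),q.mean(0),q.min(0),q.max(0))
```

```text
deck plane [1.15860491e-02 1.55357557e-01 2.37509835e+01]
end 225 [(319, [11.1, 12.8]), (320, [8.4, 14.0]), (321, [5.8, 11.5]), (322, [3.2, 10.1]), (323, [0.7, -3.1]), (324, [-2.0, 0.1]), (325, [-4.7, -3.0])]
end 235 [(319, [11.7, 16.1]), (320, [9.1, 11.5]), (321, [6.5, 10.2]), (322, [3.8, 15.2]), (323, [1.3, -2.3]), (324, [-1.3, -4.1]), (325, [-4.1, 0.2])]
end 245 [(319, [12.3, 13.5]), (320, [9.7, 15.0]), (321, [7.1, 10.3]), (322, [4.4, 11.8]), (323, [2.0, -1.2]), (324, [-0.7, -3.9]), (325, [-3.4, -3.9])]
tin low [155.1947351   93.64738135] 17.439267876534277 123.69981282141771 144.22186795622721
tin high [222.77450507  84.34462379] 28.752434567376962 117.68686538332486 221.68614065485414
block ((558.5275268554688, -122.26632690429688), (36.6414680480957, 36.587345123291016), 88.50743103027344) 35.543156351007596
flat ((557.0331420898438, -73.14031219482422), (38.56614303588867, 60.32431411743164), 2.318006992340088) [555.98342794 -73.32956773  24.03622701]
chock mid (np.float64(-0.03448702319166376), np.float64(554.4398154854237), np.float64(0.5339066900287024)) [ 537.17819593 -140.92156651    3.32007782] [577.26000786 -36.48101711  41.09438737]
tub ((530.3154296875, -303.75201416015625), (169.77235412597656, 132.39437866210938), 6.097961902618408) 46.22010840805481
far 82 [578.70907864 123.62207729  94.76147032] [566.45778347 103.27215691  88.11430607] [588.8581493  149.14674061 101.71879575]
near 83 [478.28870496 127.27497951  94.43486191] [468.00788166 108.85435825  88.25824548] [491.02147373 149.62940738 101.92557444]
```

```bash
python3 -c "
from h import *
plan([559,-128,150],[np.pi,0,1.607])"
```

```text
tool shift [-570.2 -564.   142.2] turn [ 1.000e-02 -0.000e+00  6.892e+01] pos [203.6 590.9 292.3] f [-0.3 -0.6  1. ]
```

Emit:
{"method": "jog_arm", "body": {
  "motion": [
    [0,0,0,-40,-40,0,70],
    [0,0,0,-40,-40,0,70],
    [0,0,0,-40,-40,0,70],
    [0,0,0,-40,-40,0,70],
    [0,0,0,-40,-40,0,70],
    [0,0,0,-40,-40,0,70],
    [0,0,0,-40,-40,0,70],
    [0,0,0,-40,-40,0,70],
    [0,0,0,-40,-40,0,70],
    [0,0,0,-40,-40,0,70]
  ]
}}

```text
t: 2.35
eef_pos: [452.1, 80.6, 292.5]
tcp_rot: [3.141, 0.001, 2.81]
ft_force: [0.5, 1.3, 0.3]
opening: 0.737
grip_force: 0.0
```

Emit:
{"method": "jog_arm", "body": {
  "motion": [
    [0,0,0,-40,-40,10,70],
    [0,0,0,-40,-40,10,70],
    [0,0,0,-40,-40,10,70],
    [0,0,9.8,0,0,10,70],
    [0,0,9.8,0,0,10,70],
    [0,0,9.8,0,0,10,70],
    [0,0,9.8,0,0,10,70],
    [0,0,9.8,0,0,10,70],
    [0,0,9.8,0,0,10,70],
    [0,0,9.8,0,0,10,70]
  ]
}}

```text
t: 3.6
eef_pos: [525.9, -70.1, 192.0]
tcp_rot: [3.141, 0.0, 1.607]
ft_force: [-0.0, 0.5, 0.1]
opening: 0.74
grip_force: 0.0
```

```bash
python3 -c "
from h import *
plan([559,-128,83],[np.pi,0,1.607])"
```

```text
tool shift [-59.1  31.  109. ] turn [ 0.01  0.   -0.01] pos [525.9 -70.1 192. ] f [-0.   0.5  0.1]
```

Emit:
{"method": "jog_arm", "body": {
  "motion": [
    [0,0,0,-30,15.5,0,70],
    [0,0,0,-29,15.5,0,70],
    [0,0,0,0,0,40,70],
    [0,0,0,0,0,40,70],
    [0,0,0,0,0,19,70],
    [0,0,0,0,0,10,70],
    [0,0,0,0,0,0,70]
  ]
}}

```text
t: 4.47
eef_pos: [559.3, -127.7, 83.1]
tcp_rot: [-3.141, -0.0, 1.612]
ft_force: [0.4, 0.4, -0.3]
opening: 0.737
grip_force: 0.0
```

Emit:
{"method": "jog_arm", "body": {
  "motion": [
    [0,0,0,0,0,0,35],
    [0,0,0,0,0,0,35],
    [0,0,0,0,0,0,35],
    [0,0,0,0,0,0,35],
    [0,0,0,0,0,0,35],
    [0,0,0,0,0,0,35]
  ]
}}

```text
t: 5.22
eef_pos: [559.3, -127.7, 83.6]
tcp_rot: [3.141, 0.0, 1.613]
ft_force: [-1.2, -0.2, 5.7]
opening: 0.421
grip_force: 30.0
```

```bash
cat >> h.py <<'E'
O=np.array([529,150,36.]);yw=-0.040;a=0.157
yd=np.array([-np.sin(yw),np.cos(yw),0]);u=yd*np.cos(a)+[0,0,np.sin(a)];n=-yd*np.sin(a)+np.array([0,0,np.cos(a)])
RT=np.stack([u,np.cross(-n,u),-n],1);RPY=Ro.from_matrix(RT).as_euler('xyz')
def chockpose(s,lift,x=0): return O+s*u-93*u+(83.6+lift)*n+x*np.cross(yd,[0,0,1.])
def sl(): # current nose s, lift, x and force in slope axes
    st=env.state();d=st['eef_pos']-O;f=st['ft_force'];R=Ro.from_euler('xyz',st['tcp_rot']).as_matrix()
    xr=np.cross(u,n)
    print('t',st['t'],'s',round(d@u+93,2),'lift',round(d@n-83.6,2),'x',round(d@xr,2),'f u,n,x',(f@u).round(2),(f@n).round(2),(f@xr).round(2),'tilt err',np.degrees((Ro.from_matrix(RT).inv()*Ro.from_matrix(R)).as_rotvec()).round(2))
E
python3 -c "
from h import *
print(RPY,chockpose(-65,6)); plan(chockpose(-65,6),RPY)"
```

```text
[ 3.14159265 -0.157       1.53079633] [522.19916564 -19.93017153  99.79377287]
tool shift [109.3 -32.6 -16.2] turn [-0.35  8.99  4.68] pos [ 559.3 -127.7   83.6] f [-1.2 -0.2  5.7]
```

Emit:
{"method": "jog_arm", "body": {
  "motion": [
    [0,0,0,0,0,-15,35],
    [0,0,0,0,0,-25,35],
    [0,0,2.4,25,-8,0,35],
    [0,0,2.4,25,-8,0,35],
    [0,4.5,0,0,0,0,35],
    [0,4.5,0,0,0,0,35],
    [0,0,0,0,0,0,35],
    [0,0,0,0,0,0,35]
  ]
}}

```text
t: 6.22
eef_pos: [542.2, -78.2, 123.5]
tcp_rot: [3.142, -0.155, 1.529]
ft_force: [-0.0, 0.5, -2.0]
opening: 0.419
grip_force: 30.0
```

```bash
python3 -c "
from h import *
plan(chockpose(-65,6),RPY);sl()"
```

```text
tool shift [ 53.  -22.4  32.3] turn [ 0.02  0.09 -0.12] pos [542.2 -78.2 123.5] f [-0.   0.5 -2. ]
t 6.225 s -117.98 lift 38.36 x 22.3 f u,n,x 0.16 -2.03 -0.03 tilt err [-0.02 -0.09  0.12]
```

Emit:
{"method": "jog_arm", "body": {
  "motion": [
    [0,0,0,20,-11.2,0,35],
    [0,0,0,20,-11.2,0,35],
    [0,0,0,13,0,12,35],
    [0,0,0,0,0,14,35],
    [0,0,0,0,0,6,35],
    [0,0,0,0,0,0,35]
  ]
}}

```text
t: 6.98
eef_pos: [522.2, -20.1, 99.0]
tcp_rot: [-3.14, -0.157, 1.528]
ft_force: [0.1, 0.8, -1.0]
opening: 0.419
grip_force: 30.0
```

```bash
python3 -c "
from h import *
sl()
a=snap('top')['color'][180:290,190:390,::-1];b=snap('scene')['color'][180:340,220:380,::-1]
cv2.imwrite('pics/p2.png',np.hstack([cv2.resize(b,(400,400)),cv2.resize(a,(400,220))[:,:].copy() if 0 else cv2.copyMakeBorder(cv2.resize(a,(400,220)),0,180,0,0,0)]))"
```

```text
t 6.975 s -65.27 lift 5.26 x 0.03 f u,n,x 0.68 -1.12 0.07 tilt err [0.06 0.02 0.15]
```

View pics/p2.png

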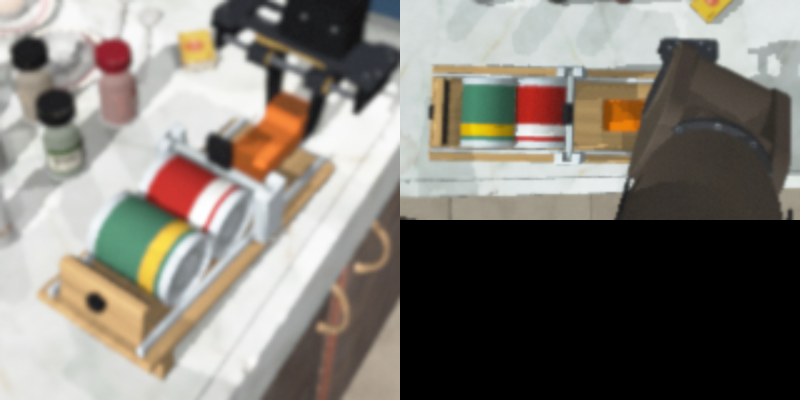

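The picture shows the chock held nose first over the low deck, centred in the lane (top crop around 620,115), with the tins and bar undisturbed. Now I feel for the deck.

Emit:
{"method": "jog_arm", "body": {
  "motion": [
    [0,0,0,0,0,3,35],
    [0,0,0,0,0,0.7,35],
    [0,0,0,0,0,0,35]
  ]
}}

```text
t: 7.45
eef_pos: [522.3, -19.3, 96.3]
tcp_rot: [3.141, -0.157, 1.529]
ft_force: [0.5, -0.5, -2.4]
opening: 0.421
grip_force: 30.0
```

```bash
python3 -c "
from h import *
sl()"
```

```text
t 7.45 s -64.94 lift 2.44 x 0.08 f u,n,x -0.81 -2.29 0.47 tilt err [-0.03  0.01  0.12]
```

Emit:
{"method": "jog_arm", "body": {
  "motion": [
    [0,0,0,0,0,0.7,35],
    [0,0,0,0,0,0,35]
  ]
}}

```text
t: 7.7
eef_pos: [522.3, -19.2, 95.6]
tcp_rot: [3.142, -0.157, 1.529]
ft_force: [-0.1, 0.3, -2.6]
opening: 0.421
grip_force: 30.0
```

Emit:
{"method": "jog_arm", "body": {
  "motion": [
    [0,0,0,0,0,0.7,35],
    [0,0,0,0,0,0,35]
  ]
}}

```text
t: 7.95
eef_pos: [522.3, -19.0, 94.8]
tcp_rot: [-3.142, -0.157, 1.529]
ft_force: [-0.4, -0.1, -2.7]
opening: 0.418
grip_force: 30.0
```

Emit:
{"method": "jog_arm", "body": {
  "motion": [
    [0,0,0,0,0,0.7,35],
    [0,0,0,0,0,0,35]
  ]
}}

```text
t: 8.2
eef_pos: [522.3, -18.9, 94.2]
tcp_rot: [-3.142, -0.157, 1.529]
ft_force: [-0.7, -1.4, -2.3]
opening: 0.418
grip_force: 30.0
```

Emit:
{"method": "jog_arm", "body": {
  "motion": [
    [0,0,0,0,0,0.7,35],
    [0,0,0,0,0,0,35]
  ]
}}

```text
t: 8.45
eef_pos: [522.3, -18.9, 93.7]
tcp_rot: [3.141, -0.157, 1.529]
ft_force: [-0.4, -1.0, 2.3]
opening: 0.421
grip_force: 30.0
```

Emit:
{"method": "jog_arm", "body": {
  "motion": [
    [0,0,0,0,0,0.5,35],
    [0,0,0,0,0,0,35]
  ]
}}

```text
t: 8.7
eef_pos: [522.3, -18.9, 93.6]
tcp_rot: [3.141, -0.157, 1.529]
ft_force: [-3.6, -1.5, 10.7]
opening: 0.419
grip_force: 30.0
```

Emit:
{"method": "jog_arm", "body": {
  "motion": [
    [0,0,0,0,0,-1.1,35],
    [0,0,0,10,0,0,35],
    [0,0,0,15,0,0,35],
    [0,0,0,10,0,0,35],
    [0,0,0,0,0,0,35],
    [0,0,0,0,0,0,35]
  ]
}}

```text
t: 9.45
eef_pos: [523.8, 15.7, 99.5]
tcp_rot: [3.141, -0.157, 1.529]
ft_force: [0.1, -0.6, -2.4]
opening: 0.42
grip_force: 30.0
```

```bash
python3 -c "
from h import *
sl()"
```

```text
t 9.45 s -29.81 lift 0.17 x 0.15 f u,n,x -1.0 -2.3 0.16 tilt err [-0.02  0.01  0.09]
```

Emit:
{"method": "jog_arm", "body": {
  "motion": [
    [0,0,0,8,0,0,35],
    [0,0,0,6,0,0,35],
    [0,0,0,2,0,0,35],
    [0,0,0,0,0,0,35]
  ]
}}

```text
t: 9.95
eef_pos: [524.4, 31.6, 102.1]
tcp_rot: [3.142, -0.157, 1.529]
ft_force: [0.2, 0.4, -3.0]
opening: 0.416
grip_force: 30.0
```

Emit:
{"method": "jog_arm", "body": {
  "motion": [
    [0,0,0,2,0,0,35],
    [0,0,0,2,0,0,35],
    [0,0,0,0,0,0,35]
  ]
}}

```text
t: 10.32
eef_pos: [524.6, 35.4, 102.7]
tcp_rot: [3.141, -0.157, 1.529]
ft_force: [0.2, 0.2, -1.9]
opening: 0.422
grip_force: 30.0
```

Emit:
{"method": "jog_arm", "body": {
  "motion": [
    [0,0,0,1,0,0,35],
    [0,0,0,1,0,0,35],
    [0,0,0,0,0,0,35]
  ]
}}

```text
t: 10.7
eef_pos: [524.7, 37.3, 103.0]
tcp_rot: [-3.142, -0.157, 1.529]
ft_force: [-0.2, -0.7, -2.4]
opening: 0.421
grip_force: 30.0
```

```bash
python3 -c "
from h import *
sl()"
```

```text
t 10.7 s -7.9 lift 0.17 x 0.17 f u,n,x -1.08 -2.3 -0.14 tilt err [-0.02  0.01  0.12]
```

Contact is due about here; I go on in small steps.

Emit:
{"method": "jog_arm", "body": {
  "motion": [
    [0,0,0,1,0,0,35],
    [0,0,0,1,0,0,35],
    [0,0,0,0,0,0,35]
  ]
}}

```text
t: 11.08
eef_pos: [524.8, 39.4, 103.4]
tcp_rot: [3.142, -0.157, 1.529]
ft_force: [-0.1, -1.3, -2.3]
opening: 0.421
grip_force: 30.0
```

Emit:
{"method": "jog_arm", "body": {
  "motion": [
    [0,0,0,1,0,0,35],
    [0,0,0,1,0,0,35],
    [0,0,0,0,0,0,35]
  ]
}}

```text
t: 11.45
eef_pos: [524.8, 41.4, 103.7]
tcp_rot: [3.142, -0.157, 1.529]
ft_force: [-0.3, -0.7, -2.6]
opening: 0.416
grip_force: 30.0
```

Emit:
{"method": "jog_arm", "body": {
  "motion": [
    [0,0,0,1,0,0,35],
    [0,0,0,0,0,0,35]
  ]
}}

```text
t: 11.7
eef_pos: [524.9, 42.4, 103.8]
tcp_rot: [3.142, -0.157, 1.529]
ft_force: [0.4, -1.0, -2.2]
opening: 0.419
grip_force: 30.0
```

```bash
python3 -c "
from h import *
sl()
c=snap('top');W=cloud(c);W0=np.load('top.npy')
for a in ((222,247),(248,272)):
  for w in (W0,W):
    q=w[222:246,a[0]-4:a[1]+2].reshape(-1,3);q=q[q[:,2]>88];print(a,np.nanmean(q,0).round(1))
d=np.abs(c['color'].astype(int)-cv2.imread('pics/top0.png')[:,:,::-1]).sum(2)[222:246];print(d.mean(0)[30+185:90+190].round().astype(int))
"
```

```text
t 11.7 s -2.79 lift 0.21 x 0.19 f u,n,x -1.35 -2.03 0.45 tilt err [-0.02  0.01  0.11]
(222, 247) [537.2 219.5 106.1]
(222, 247) [537.6 221.5 105.6]
(248, 272) [535.9 157.2  98.8]
(248, 272) [535.9 159.7  99.8]
[ 22  29  35  68 120 107  59  42  36  31  20   7   8   8  10  13  17  22
  27  31  32  36  38  40  34  26  21  19  18  32  97 170 178 133  56  36
  29  27  21  13  14  17  19  21  22  23  22  22  25  25  26  24  22  18
  17  19  42  57  55  25  20  40  53  86  75]
```

Emit:
{"method": "jog_arm", "body": {
  "motion": [
    [0,0,0,0.5,0,0,35],
    [0,0,0,0.5,0,0,35],
    [0,0,0,0,0,0,35]
  ]
}}

```text
t: 12.12
eef_pos: [524.9, 43.3, 103.9]
tcp_rot: [3.142, -0.157, 1.529]
ft_force: [-0.4, -1.0, -2.9]
opening: 0.423
grip_force: 30.0
```

Emit:
{"method": "jog_arm", "body": {
  "motion": [
    [0,0,0,0.5,0,0,35],
    [0,0,0,0.5,0,0,35],
    [0,0,0,0,0,0,35]
  ]
}}

```text
t: 12.5
eef_pos: [525.0, 44.3, 104.1]
tcp_rot: [3.141, -0.157, 1.529]
ft_force: [-0.1, -0.9, -2.8]
opening: 0.418
grip_force: 30.0
```

Emit:
{"method": "jog_arm", "body": {
  "motion": [
    [0,0,0,0.5,0,0,35],
    [0,0,0,0.5,0,0,35],
    [0,0,0,0,0,0,35]
  ]
}}

```text
t: 12.88
eef_pos: [525.0, 45.3, 104.3]
tcp_rot: [-3.142, -0.157, 1.529]
ft_force: [-0.0, -1.0, -1.8]
opening: 0.423
grip_force: 30.0
```

Emit:
{"method": "jog_arm", "body": {
  "motion": [
    [0,0,0,0.5,0,0,35],
    [0,0,0,0.5,0,0,35],
    [0,0,0,0,0,0,35]
  ]
}}

```text
t: 13.25
eef_pos: [525.0, 46.2, 104.4]
tcp_rot: [3.142, -0.157, 1.529]
ft_force: [-0.5, -1.6, -2.5]
opening: 0.42
grip_force: 30.0
```

Emit:
{"method": "jog_arm", "body": {
  "motion": [
    [0,0,0,0.5,0,0,35],
    [0,0,0,0.5,0,0,35],
    [0,0,0,0,0,0,35]
  ]
}}

```text
t: 13.62
eef_pos: [525.1, 47.3, 104.6]
tcp_rot: [3.142, -0.157, 1.529]
ft_force: [0.7, -0.7, -2.1]
opening: 0.418
grip_force: 30.0
```

Emit:
{"method": "jog_arm", "body": {
  "motion": [
    [0,0,0,0.5,0,0,35],
    [0,0,0,0.5,0,0,35],
    [0,0,0,0,0,0,35]
  ]
}}

```text
t: 14.0
eef_pos: [525.1, 48.3, 104.7]
tcp_rot: [3.142, -0.157, 1.529]
ft_force: [-0.2, -0.9, -2.4]
opening: 0.416
grip_force: 30.0
```

Emit:
{"method": "jog_arm", "body": {
  "motion": [
    [0,0,0,0.5,0,0,35],
    [0,0,0,0.5,0,0,35],
    [0,0,0,0,0,0,35]
  ]
}}

```text
t: 14.38
eef_pos: [525.2, 49.2, 104.9]
tcp_rot: [-3.142, -0.157, 1.529]
ft_force: [-0.5, -0.6, -3.3]
opening: 0.421
grip_force: 30.0
```

Emit:
{"method": "jog_arm", "body": {
  "motion": [
    [0,0,0,0.5,0,0,35],
    [0,0,0,0.5,0,0,35],
    [0,0,0,0,0,0,35]
  ]
}}

```text
t: 14.75
eef_pos: [525.2, 50.2, 105.0]
tcp_rot: [3.142, -0.157, 1.529]
ft_force: [0.4, -0.4, -3.4]
opening: 0.422
grip_force: 30.0
```

Emit:
{"method": "jog_arm", "body": {
  "motion": [
    [0,0,0,0.5,0,0,35],
    [0,0,0,0.5,0,0,35],
    [0,0,0,0,0,0,35]
  ]
}}

```text
t: 15.12
eef_pos: [525.3, 51.2, 105.2]
tcp_rot: [3.142, -0.157, 1.529]
ft_force: [0.4, -1.4, -2.6]
opening: 0.42
grip_force: 30.0
```

Emit:
{"method": "jog_arm", "body": {
  "motion": [
    [0,0,0,0.5,0,0,35],
    [0,0,0,0.5,0,0,35],
    [0,0,0,0,0,0,35]
  ]
}}

```text
t: 15.5
eef_pos: [525.3, 52.2, 105.4]
tcp_rot: [3.142, -0.157, 1.529]
ft_force: [-0.2, -1.0, -3.1]
opening: 0.422
grip_force: 30.0
```

Emit:
{"method": "jog_arm", "body": {
  "motion": [
    [0,0,0,0.5,0,0,35],
    [0,0,0,0.5,0,0,35],
    [0,0,0,0,0,0,35]
  ]
}}

```text
t: 15.88
eef_pos: [525.3, 53.2, 105.5]
tcp_rot: [3.142, -0.157, 1.529]
ft_force: [0.6, -1.0, -3.0]
opening: 0.418
grip_force: 30.0
```

```bash
python3 -c "
from h import *
sl()
b=snap('scene')['color'][190:320,240:370,::-1]
a=snap('top')['color'][200:270,195:325,::-1]
cv2.imwrite('pics/p3.png',np.hstack([cv2.resize(b,(400,400),interpolation=2),cv2.copyMakeBorder(cv2.resize(a,(400,215),interpolation=2),0,185,0,0,0)]))"
```

```text
t 15.875 s 8.15 lift 0.22 x 0.21 f u,n,x -1.43 -2.84 0.59 tilt err [-0.02  0.01  0.12]
```

View pics/p3.png

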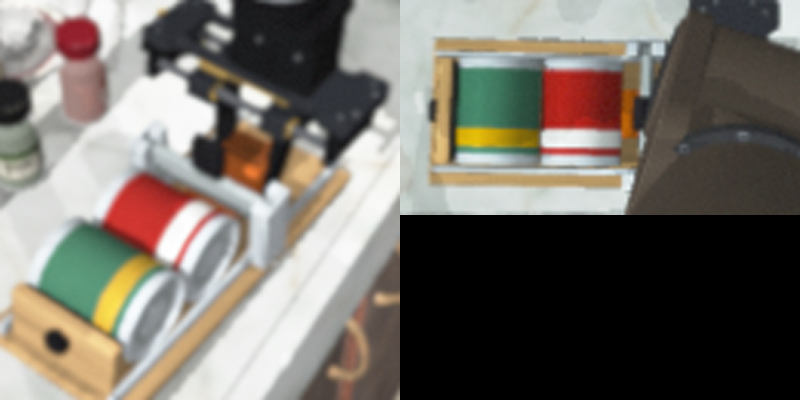

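The tins have rolled up with the chock. The green tin's edge (455,110) is about 2 mm from the stop face (452), and the chock nose passes under the bar. Half-millimetre steps from here.

Emit:
{"method": "jog_arm", "body": {
  "motion": [
    [0,0,0,0.3,0,0,35],
    [0,0,0,0.3,0,0,35],
    [0,0,0,0,0,0,35]
  ]
}}

```text
t: 16.35
eef_pos: [525.3, 53.7, 105.6]
tcp_rot: [3.142, -0.157, 1.529]
ft_force: [-0.8, -1.6, -3.2]
opening: 0.419
grip_force: 30.0
```

Emit:
{"method": "jog_arm", "body": {
  "motion": [
    [0,0,0,0.3,0,0,35],
    [0,0,0,0.3,0,0,35],
    [0,0,0,0,0,0,35]
  ]
}}

```text
t: 16.73
eef_pos: [525.4, 54.3, 105.7]
tcp_rot: [3.142, -0.157, 1.529]
ft_force: [-0.3, -2.0, -2.7]
opening: 0.42
grip_force: 30.0
```

Emit:
{"method": "jog_arm", "body": {
  "motion": [
    [0,0,0,0.3,0,0,35],
    [0,0,0,0.3,0,0,35],
    [0,0,0,0,0,0,35]
  ]
}}

```text
t: 17.1
eef_pos: [525.4, 54.9, 105.8]
tcp_rot: [3.142, -0.157, 1.529]
ft_force: [0.7, -1.4, -1.5]
opening: 0.42
grip_force: 30.0
```

Emit:
{"method": "jog_arm", "body": {
  "motion": [
    [0,0,0,0.3,0,0,35],
    [0,0,0,0.3,0,0,35],
    [0,0,0,0,0,0,35]
  ]
}}

```text
t: 17.48
eef_pos: [525.4, 55.2, 105.8]
tcp_rot: [3.142, -0.157, 1.529]
ft_force: [-0.2, -4.4, -4.6]
opening: 0.418
grip_force: 30.0
```

Emit:
{"method": "jog_arm", "body": {
  "motion": [
    [0,0,0,0.3,0,0.3,35],
    [0,0,0,0,0,0,35]
  ]
}}

```text
t: 17.73
eef_pos: [525.5, 55.4, 105.6]
tcp_rot: [3.141, -0.157, 1.529]
ft_force: [-0.9, -7.6, -2.4]
opening: 0.42
grip_force: 30.0
```

```bash
python3 -c "
from h import *
sl()"
```

```text
t 17.725 s 10.36 lift -0.08 x 0.24 f u,n,x -7.89 -1.19 -0.63 tilt err [-0.03 -0.02  0.12]
```

Emit:
{"method": "jog_arm", "body": {
  "motion": [
    [0,0,0,0,0,-0.3,35],
    [0,0,0,0.2,0,0,35],
    [0,0,0,0,0,0,35]
  ]
}}

```text
t: 18.1
eef_pos: [525.4, 55.4, 105.8]
tcp_rot: [3.142, -0.156, 1.529]
ft_force: [0.1, -7.9, -4.9]
opening: 0.419
grip_force: 30.0
```

```bash
python3 -c "
from h import *
sl()"
```

```text
t 18.1 s 10.46 lift 0.12 x 0.22 f u,n,x -8.53 -3.63 0.4 tilt err [-0.02 -0.03  0.11]
```

Emit:
{"method": "jog_arm", "body": {
  "motion": [
    [0,0,0,0.2,0,0,35],
    [0,0,0,0,0,0,35]
  ]
}}

```text
t: 18.35
eef_pos: [525.4, 55.5, 105.8]
tcp_rot: [3.142, -0.156, 1.529]
ft_force: [-1.6, -9.5, -4.3]
opening: 0.417
grip_force: 30.0
```

```bash
python3 -c "
from h import *
sl()"
```

```text
t 18.35 s 10.5 lift 0.12 x 0.2 f u,n,x -10.15 -2.75 -1.21 tilt err [-0.02 -0.04  0.11]
```

10 N reached. I press the sole onto the deck and let go.

Emit:
{"method": "jog_arm", "body": {
  "motion": [
    [0,0,0,0,0,0.5,35],
    [0,0,0,0,0,0,35]
  ]
}}

```text
t: 18.6
eef_pos: [525.5, 55.5, 105.6]
tcp_rot: [3.141, -0.156, 1.529]
ft_force: [-2.0, -11.3, 0.1]
opening: 0.419
grip_force: 30.0
```

```bash
python3 -c "
from h import *
sl()"
```

```text
t 18.6 s 10.46 lift -0.08 x 0.25 f u,n,x -11.25 1.84 -1.57 tilt err [-0.04 -0.04  0.1 ]
```

Emit:
{"method": "jog_arm", "body": {
  "motion": [
    [0,0,0,0,0,0,54],
    [0,0,0,0,0,0,54],
    [0,0,0,0,0,0,54],
    [0,0,0,0,0,-5,54],
    [0,0,0,0,0,-20,54],
    [0,0,0,0,0,-40,54],
    [0,0,0,-30,0,-50,54],
    [0,0,0,-20,0,-30,54],
    [0,0,0,0,0,0,54]
  ]
}}

```text
t: 19.73
eef_pos: [522.8, -16.9, 242.9]
tcp_rot: [3.138, -0.156, 1.527]
ft_force: [-0.1, 0.7, -1.1]
opening: 0.568
grip_force: 0.0
```

```bash
python3 -c "
from h import *
sl()
b=snap('scene')['color'][190:320,240:370,::-1]
c=snap('top');a=c['color'][200:270,195:325,::-1];W=cloud(c)
cv2.imwrite('pics/p4.png',np.hstack([cv2.resize(b,(400,400),interpolation=2),cv2.copyMakeBorder(cv2.resize(a,(400,215),interpolation=2),0,185,0,0,0)]))
x,y,z=W[...,0],W[...,1],W[...,2]
g=cv2.cvtColor(c['color'],cv2.COLOR_RGB2HSV)
b=(z>112)&(z<135)&(x>500)&(x<560)&(y>100)&(y<140)&(g[...,2]<80);q=W[b];print('tab',len(q),q.mean(0),cv2.minAreaRect(q[:,:2].astype(np.float32)))
m=cv2.inRange(g,(8,200,80),(22,255,255))>0;q=W[m&(y<120)&(y>0)&(z<75)];print('chock',len(q),q.min(0),q.max(0))
for t in ('tin_low','tin_high','stop_bar'):
    print(t,[(d['location'],round(d['score'],2)) for d in env.recognise('top',t)[:1]])
plan([528.2,120,200],[np.pi,0,1.5308])"
```

```text
t 19.725 s -39.66 lift 146.84 x 0.52 f u,n,x 0.52 -1.15 -0.1 tilt err [-0.26 -0.03  0.19]
tab 42 [527.97171597 120.37196233 122.36594115] ((527.5916137695312, 120.26448059082031), (9.10731029510498, 21.86203384399414), 87.68827056884766)
chock 358 [508.3804765   48.78085149  44.59389105] [545.73327111 116.02399217  66.02529786]
tin_low [([250.9, 235.0], 0.85)]
tin_high [([226.5, 235.0], 0.98)]
stop_bar [([271.2, 233.8], 0.57)]
tool shift [127.2   0.6  60.6] turn [-0.1  -9.03 -0.08] pos [522.1 -15.  239.9] f [-0.6 -0.9 -0.7]
```

View pics/p4.png

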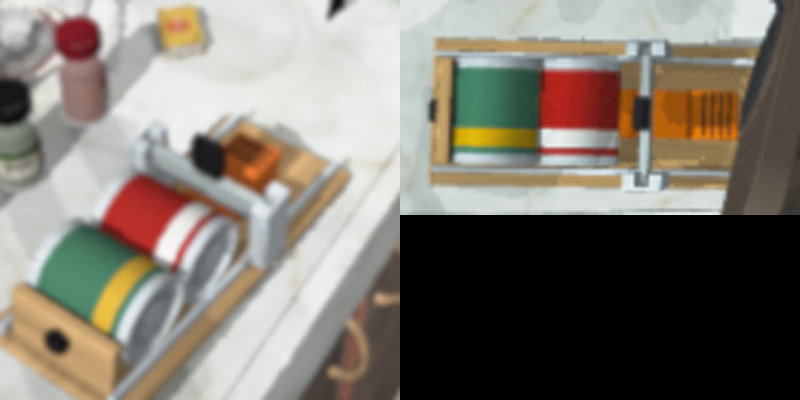

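Tins are packed on the stop (the green tin touches it at column 453) and the chock stayed under the bar after release. Next the bar.

Emit:
{"method": "jog_arm", "body": {
  "motion": [
    [0,-9,0,0,0,0,40],
    [0,0,-9,0,0,0,40],
    [0,0,-9,0,0,0,40],
    [0,0,-9,0,0,0,40],
    [0,0,-9,0,0,0,40],
    [0,0,-9,0,0,0,40],
    [0,0,-9,0,0,0,40],
    [0,0,-9,0,0,0,40],
    [0,0,-9,0,0,0,40],
    [0,0,-9,0,0,0,40]
  ]
}}

```text
t: 21.22
eef_pos: [522.3, -15.0, 240.0]
tcp_rot: [3.141, -0.002, 2.949]
ft_force: [0.4, -0.1, -0.1]
opening: 0.419
grip_force: 0.0
```

Emit:
{"method": "jog_arm", "body": {
  "motion": [
    [0,0,-9,0,0,0,34],
    [0,0,0,0,0,0,34],
    [0,0,0,0,0,0,34]
  ]
}}

```text
t: 21.6
eef_pos: [522.4, -15.4, 240.4]
tcp_rot: [3.141, -0.001, 3.097]
ft_force: [-0.0, 1.1, -0.2]
opening: 0.36
grip_force: 0.0
```

```bash
python3 -c "
from h import *
plan([528,120,168],[np.pi,0,np.pi-.04])"
```

```text
tool shift [  0.4 135.5  72.5] turn [ 0.01 -0.04 -0.28] pos [522.4 -15.4 240.4] f [-0.   1.1 -0.2]
```

Emit:
{"method": "jog_arm", "body": {
  "motion": [
    [0,0,0,0,45,0,34],
    [0,0,0,0,45,0,34],
    [0,0,-0.3,0.4,45.5,0,34],
    [0,0,0,0,0,35,34],
    [0,0,0,0,0,25,34],
    [0,0,0,0,0,9.5,34],
    [0,0,0,0,0,0,34]
  ]
}}

```text
t: 22.48
eef_pos: [527.8, 119.6, 171.2]
tcp_rot: [-3.142, -0.001, 3.104]
ft_force: [0.2, -0.6, -0.4]
opening: 0.356
grip_force: 0.0
```

```bash
python3 -c "
from h import *
plan([528,120,171],[np.pi,0,np.pi-.04])
b=snap('scene')['color'][170:300,240:370,::-1]
cv2.imwrite('pics/p5.png',cv2.resize(b,(520,520),interpolation=2))"
```

```text
tool shift [-0.2  0.4  0.2] turn [-0.   -0.04  0.11] pos [527.8 119.6 171.2] f [ 0.2 -0.6 -0.4]
```

View pics/p5.png

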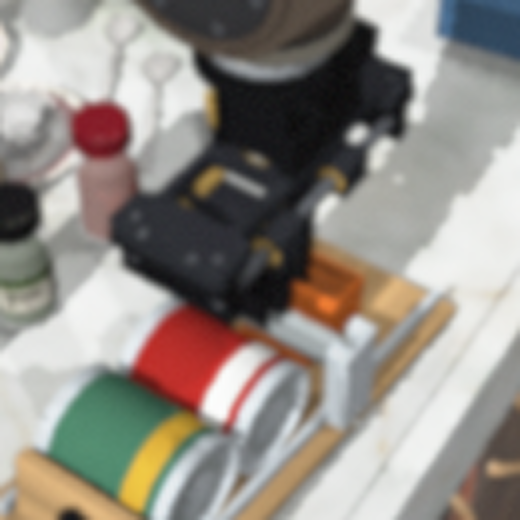

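The gripper straddles the tab (around 270,300), clear of the tins. I close it.

Emit:
{"method": "jog_arm", "body": {
  "motion": [
    [0,0,0,0,0,0,14],
    [0,0,0,0,0,0,10],
    [0,0,0,0,0,0,5],
    [0,0,0,0,0,0,5],
    [0,0,0,0,0,0,5]
  ]
}}

```text
t: 23.15
eef_pos: [527.9, 119.8, 171.8]
tcp_rot: [3.141, 0.001, 3.104]
ft_force: [-1.0, 2.2, 5.4]
opening: 0.102
grip_force: 30.0
```

Emit:
{"method": "jog_arm", "body": {
  "motion": [
    [0,0,0,0,0,-4,5],
    [0,0,0,0,0,-4,5],
    [0,0,0,0,0,0,5]
  ]
}}

```text
t: 23.52
eef_pos: [527.7, 119.8, 179.7]
tcp_rot: [3.141, 0.0, 3.105]
ft_force: [-0.5, 4.7, 0.2]
opening: 0.102
grip_force: 30.0
```

Emit:
{"method": "jog_arm", "body": {
  "motion": [
    [0,0,0,0,0.3,-5,5],
    [0,0,0,0,0,-5,5],
    [0,0,0,0,0,-6,5],
    [0,0,0,0,0,-6,5],
    [0,0,0,0,0,-6,5],
    [0,0,0,0,0,-10,5],
    [0,0,0,0,0,-20,5],
    [0,0,0,0,0,-20,5],
    [0,0,0,0,0,0,5]
  ]
}}

```text
t: 24.65
eef_pos: [528.1, 119.9, 258.9]
tcp_rot: [3.141, 0.003, 3.105]
ft_force: [0.2, -0.3, -1.8]
opening: 0.103
grip_force: 30.0
```

```bash
python3 -c "
from h import *
c=snap('top');W=cloud(c)
g=cv2.cvtColor(c['color'],cv2.COLOR_RGB2HSV)
m=cv2.inRange(g,(95,80,60),(125,255,255))>0;t=W[m&(W[...,2]>41)&(W[...,2]<49)&(W[...,1]<-150)]
print('tub',t[:,:2].mean(0),[cv2.minAreaRect(t[:,:2].astype(np.float32))])
for t in ('tin_low','tin_high'):
    print(t,[(d['location'],round(d['score'],2)) for d in env.recognise('top',t)[:1]])
plan([531,-304,200],[np.pi,0,np.pi+.106])"
```

```text
tub [ 532.11108088 -304.33892332] [((530.1364135742188, -303.3096008300781), (169.6483917236328, 132.70245361328125), 6.269898891448975)]
tin_low []
tin_high []
tool shift [ -19.2 -423.4   56.9] turn [-0.   -0.04 -8.18] pos [527.5 119.8 256.8] f [-1.5 -1.  -1.3]
```

Emit:
{"method": "jog_arm", "body": {
  "motion": [
    [0,0,0,-2,-40,0,5],
    [0,0,0,-2,-55,0,5],
    [0,0,0,-3,-55,0,5],
    [0,0,0,-3,-55,0,5],
    [0,0,0,-3,-55,0,5],
    [0,0,0,-3,-55,0,5],
    [0,0,0,-3,-55,0,5],
    [0,0,0,0,-53,0,5],
    [0,0,-8,0,0,0,5],
    [0,0,0,0,0,0,5]
  ]
}}

```text
t: 26.05
eef_pos: [530.7, -303.8, 256.2]
tcp_rot: [3.14, -0.001, -3.04]
ft_force: [-0.3, -0.6, -1.7]
opening: 0.103
grip_force: 30.0
```

```bash
python3 -c "
from h import *
plan([531,-304,116],[np.pi,0,np.pi+.106])"
```

```text
tool shift [ -0.4  -0.4 140.2] turn [ 0.08 -0.08 -0.28] pos [ 530.7 -303.8  256.2] f [-0.3 -0.6 -1.7]
```

Emit:
{"method": "jog_arm", "body": {
  "motion": [
    [0,0,0,0,0,40,5],
    [0,0,0,0,0,40,5],
    [0,0,0,0,0,35,5],
    [0,0,0,0,0,15,5],
    [0,0,0,0,0,8,5],
    [0,0,0,0,0,3,5],
    [0,0,0,0,0,0,5]
  ]
}}

```text
t: 26.92
eef_pos: [531.4, -303.6, 117.1]
tcp_rot: [-3.141, 0.001, -3.039]
ft_force: [0.1, -0.1, -1.7]
opening: 0.105
grip_force: 30.0
```

Emit:
{"method": "jog_arm", "body": {
  "motion": [
    [0,0,0,0,0,2,5],
    [0,0,0,0,0,1,5],
    [0,0,0,0,0,0,5]
  ]
}}

```text
t: 27.3
eef_pos: [531.1, -303.5, 113.5]
tcp_rot: [-3.142, 0.0, -3.039]
ft_force: [-0.1, -0.2, -0.7]
opening: 0.104
grip_force: 30.0
```

Emit:
{"method": "jog_arm", "body": {
  "motion": [
    [0,0,0,0,0,1,5],
    [0,0,0,0,0,0,5]
  ]
}}

```text
t: 27.55
eef_pos: [531.1, -303.5, 112.3]
tcp_rot: [3.141, -0.0, -3.039]
ft_force: [0.8, 0.4, -0.8]
opening: 0.102
grip_force: 30.0
```

Emit:
{"method": "jog_arm", "body": {
  "motion": [
    [0,0,0,0,0,1,5],
    [0,0,0,0,0,0,5]
  ]
}}

```text
t: 27.8
eef_pos: [531.2, -303.5, 111.8]
tcp_rot: [-3.141, 0.0, -3.039]
ft_force: [-2.3, 0.3, 5.0]
opening: 0.104
grip_force: 30.0
```

Floor felt; I release and withdraw.

Emit:
{"method": "jog_arm", "body": {
  "motion": [
    [0,0,0,0,0,0,30],
    [0,0,0,0,0,0,30],
    [0,0,0,0,0,0,30],
    [0,0,0,0,0,-10,30],
    [0,0,0,0,0,-40,30],
    [0,0,0,0,0,-50,30],
    [0,0,0,0,0,-50,30],
    [0,0,0,-20,-50,0,30],
    [0,0,0,0,-50,0,30],
    [0,0,0,0,0,0,30]
  ]
}}

```text
t: 29.05
eef_pos: [561.0, -403.6, 261.4]
tcp_rot: [-3.141, 0.0, -3.041]
ft_force: [0.2, 0.7, -1.1]
opening: 0.316
grip_force: 0.0
```

```bash
python3 -c "
from h import *
b=snap('scene')['color'][140:320,240:420,::-1]
c=snap('top');a=c['color'][140:290,195:495,::-1]
cv2.imwrite('pics/p6.png',np.hstack([cv2.resize(b,(400,400),interpolation=2),cv2.copyMakeBorder(cv2.resize(a,(400,200),interpolation=2),0,200,0,0,0)]))
for t in ('tin_low','tin_high','stop_bar','chock'):
    print(t,[(d['location'],round(d['score'],2)) for d in env.recognise('top',t)[:1]])
print(env.state()['eef_pos'],env.state()['t'])"
```

```text
tin_low [([253.2, 236.0], 0.96)]
tin_high [([226.3, 234.5], 0.75)]
stop_bar [([439.0, 229.2], 0.71)]
chock [([288.0, 238.7], 0.92)]
[ 561.41739144 -399.93982764  261.79408359] 29.35
```

View pics/p6.png

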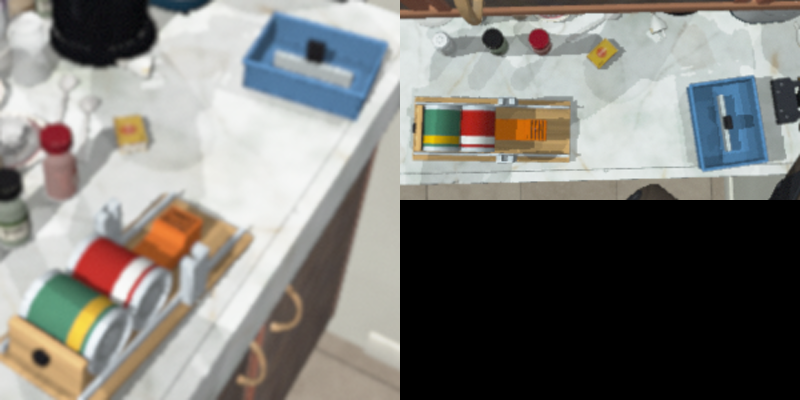

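The bar stands in the tub (315,60), the tins are held against the end stop by the chock (170,235), and the bystanders have not moved.

```bash
python3 -c "
from h import *
print(env.job_done())"
```

```text
the job is handed in; nothing more can be done
None
```

The chock now holds both tins packed against the end stop (pressed to about 10–11 N), the bar is in the blue tub, the jars, salt shaker and matchbox were not touched, and I handed the job in at about 29 s of the 72 s; no verdict came back.

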